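# Index the filing table one notch

## Task

Press the spring plunger of the indexing table down with the fingertips and, while its pin is out of the notch, push the table round counter-clockwise (seen from above) to the very next notch, then let the plunger spring fully back up so that its pin locks the table there. Only press and push: leave the brass pommel sitting in its nest and do not disturb the screwdriver and the tin lying around, and finish with the hand clear.

Things in the scene. Friction and masses are not known exactly. Their poses are not given: they have to be found in the camera images.
- axis (a point): point on the vertical turning axis of the indexing table, level with its flat top, 66 mm above the bench. The table is an aluminium disc, 176 mm across, on a grey round foot fixed to the bench. Under it lies a fixed steel index plate, about 256 mm across, top 46 mm above the bench, with 12 open notches in its rim, 30 degrees apart.
- next_notch (a point): fixed point in the index plate's rim, in the middle of the next notch counter-clockwise, 118 mm from the turning axis and 46 mm above the bench. The pin must end in this notch; the pad's centre then stands over the same radius line.
- pad (a point): centre of the flat top of the plunger's round black press pad, 40 mm across. It sits on a dark steel arm of the table, 137 mm from the turning axis, turns with the table and sinks as it is pressed: top 78 mm above the bench when up, 67 mm fully down; the arm's top is at 64 mm. The locking pin is on the same radius line, 118 mm from the axis.
- cheeks (a point): point on the arm midway between two upright guard cheeks that stand either side of the pad in the direction of turning, 92 mm above the bench (level with their tops). Gap 56 mm, each 6 mm thick and 42 mm long radially; open towards and away from the axis. A finger on the pad turns the table by friction or by pushing a cheek.
- plunger (a joint): how far the plunger is pressed, m: 0 up (pin in a notch), 0.011 fully down; 3.5 N to start, 9 N fully down. Beyond 0.0075 the 8 mm pin is clear below the plate and the table can turn. Let up between notches, the pin rides under the plate (about 0.007) and springs up by itself on reaching a notch.
- turntable (a joint): angle of the table, rad, growing counter-clockwise seen from above: about 0 in the starting notch, 0.5236 (30 degrees, 72 mm of travel at the pad) in the next one. In a notch it has about 0.025 rad of play either way. Turning takes about 2 to 4 N at the pad; it stays where it is left.
- pommel_mid (a point): centre, half-way up, of the brass pommel being filed: a turned piece of 31 mm diameter and 46 mm high, standing loose in a 12 mm high ring nest at the middle of the table, its top 112 mm above the bench. It must stay there.
- screwdriver_mid (a point): screwdriver lying on the bench near the table (bystander, about 0.2 m long), a point on its length.
- tin: open steel tin 85 x 65 x 30 mm standing on the bench near the table (bystander), the centre of its underside.
Not all that is in view belongs to the job. Of the things shaped like the part that bears pommel_mid, the brass one is meant.

How it is judged:
On the way, in this order (a step that is already met when the one before it is completed fails the run):
1. the plunger is pressed down until its pin leaves the starting notch (value of joint plunger above 0.0075 m and value of joint turntable between -0.08 and 0.08 rad), for 0.05 s.
2. the table is on its way to the next notch counter-clockwise with the pin out (value of joint turntable between 0.2 and 0.7236 rad and value of joint plunger above 0.005 m), for 0.05 s.
3. the pin has sprung up into the next notch (value of joint plunger below 0.002 m and value of joint turntable between 0.4886 and 0.5586 rad), for 0.2 s.
At the end, for the whole second after the job is handed in: Table at rest at the next notch counter-clockwise (0.5236 rad +-0.035), plunger up (within 2 mm), pommel upright in its nest (within 6 mm of the axis, 5 mm of height, 0.15 rad), screwdriver and tin within 20 mm of where they lay (all of step 3 and velocity of joint turntable between -0.02 and 0.02 rad/s and horizontal distance between pommel_mid and axis below 0.006 m and angle between pommel_mid's own z axis and vertical below 0.15 rad and z of pommel_mid in the frame of axis below 0.028 m and distance of each of screwdriver_mid, tin from where it was at the start of the episode below 0.02 m); the robot touches nothing.
It fails at once if the pommel is lifted or knocked out of its nest (z of pommel_mid in the frame of axis above 0.03 m or angle between pommel_mid's own z axis and vertical above 0.3 rad).
It fails at once if the screwdriver or the tin is moved, lifted or carried (distance of any of screwdriver_mid, tin from where it was at the start of the episode above 0.02 m).
It also fails if it takes over 32 s, if anything falls off the work surface, if the arm or the gripper's body presses on something with over 40 N, if the wrist force passes 120 N, or if a joint passes its speed limit or range.

## Robot

A 7-joint arm with a two-finger parallel gripper is mounted at the origin on the work surface. World frame = base frame: x ahead of the robot, y to its left, z up, the work surface at z = 0. Lengths are in m, angles in rad, forces in N, time in s.
With the tool pointing down it reaches from about 0.425 to 0.925 m from the base axis. Payload 6.8 kg.
Tool frame: the origin (TCP) lies on the centre line of the jaws, within the pads' length; the fingertips stand 19 mm ahead of it and the grasp point (between the pads) is the TCP (tcp_to_tips is the distance from the TCP to the fingertips, in m); x points along the fingers, y is the direction in which the jaws open and shut, and the axes are right-handed (so a half turn about x gives the same grasp; the last joint's range is limited). The gripper opens to 85 mm and grips with 20 to 120 N. Pads are 22 mm wide; open, the fingers measure 114 mm over their backs; the gripper's body (76 mm by 85 mm) begins 54 mm behind the grasp point. The pads swing forward as they close: fully open they stand 13 mm farther back than shut.
Start: joints at [-1.458, 0.477, 0.022, 1.555, -0.011, 1.109, -0.083], TCP at [0.148, 0.659, 0.25] pointing down, gripper open.
Joint ranges: [-2.96, 2.96], [-0.34, 2.1], [-1.41, 1.46], [0.24, 2.44], [-1.37, 4.51], [0.17, 1.92], [-2.96, 2.96]. Speed limits (rad/s): [2.39, 2.39, 3.14, 3.14, 3.14, 3.14, 3.14].

## Interface

Orientations are given as a unit quaternion [w, x, y, z].
In Python, from station import get_obs, read_camera, hand_in, spot_in, cut_out, tcp_to_tips gives the robot as it stands.
- The arm moves only by the shell command python3 -m jog 'ROWS' [FORCE]. ROWS is JSON, a list of rows, each an object of numbers: "gripper": the closure, from 0 (fully open) to 1 (shut); "dx", "dy", "dz": the shift along the world's x, y, z in m; "rx", "ry", "rz": the turn, a rotation vector about the world's x, y, z in degrees. In form: [{"gripper": .., "dx": .., "dy": .., "dz": .., "rx": .., "ry": .., "rz": ..}, ...]. A call has 1 to 10 rows; each row is the pose to reach, as a shift and turn from the pose commanded when the call began; what a row does not reach only later rows make up. A row lasts 1/10 s, in which the tool goes at most 50 mm and 8.59 degrees, less where a joint would pass 70% of its speed; a pose out of reach is approached as far as the arm can. A call with a gripper value outside its range is refused whole. The fingers move at their own pace and stop on an object; FORCE is the grip in N (left out, the last holds). Time passes only in rows, so rows that repeat a pose let the fingers close. It gives the time, the measured TCP pose, the force and the opening at its end, in the units of the state.
- get_obs(): the state, without advancing time (a new reading comes with each control period).
- read_camera(name): name is "side" or "top"; returns a dict with "pixels" (384x512x3 uint8, blue, green, red), "range_z" (384x512 float32, m along the optical axis (not along the pixel's ray), 0 where there is no reading), "camera_matrix" (3x3 intrinsics, pixels), "D" ([k1, k2, p1, p2, k3] as OpenCV has them; the pictures are not rectified), "cam_to_world" (4x4, takes a point from camera to world coordinates). Camera axes: x right, y down, z forward; pixel columns grow to the right and rows downward; lengths in m; the calibration is good to about 2 mm. A picture is of the moment at which its call begins.
- hand_in(): hands the job in, once; it reports no verdict.
Trained networks look in the newest picture that a camera, given by its name, has taken for a name from the list of things; names that differ only in an ending like _2 or _b are one class to them, and where a whole thing is asked for, a point or a joint stands for the part that bears it (a point fixed in the world has none). Each returns a list of dicts, best first, with "conf" (0 to 1); they miss things now and then, are a little off and sometimes report something else, mostly with a low value. They report only what shows in the picture. A call takes as long as a camera call. They do not tell look-alikes from the thing itself.
- spot_in(camera, label): "box" ([centre column, centre row, width, height] in pixels, round what is visible of it).
- cut_out(camera, label): "mask" (384x512 bool, what is visible of it) and "box" ([centre column, centre row, width, height] in pixels, round what is visible of it).
The state is a dict: "t": time; "q": joint angles; "joint_vel": joint speeds; "joint_torque": joint torques, N m; "eef_pos": TCP position; "tool_rot": TCP orientation; "contact_force": force on the tool from outside, world axes, zero at the start; "torque": the same for the moment, N m; "gripper_width": opening from 0.0 (shut) to 1.0 (fully open).
Only numpy, scipy, OpenCV 4.12 (cv2) and the standard library are available. Lean on these libraries where they do the work, as an engineer would, in place of code of your own. Each camera call takes 0.05 s, during which the arm holds its last target. There are 200 camera calls.

## Working session

There is one attempt and no reset: what is moved stays moved. The work goes in short steps, Python scripts to look and compute and a shell command to move; the robot and the scene stay as the last step left them, time stands still between calls to the robot, and variables do not carry over. Pictures are saved under pics/ and viewed, about 8 in all and at most 12, crops included, and the job is handed in when it is done.

```bash
mkdir -p pics; cat > h.py <<'E'
import numpy as np, cv2
from station import *
def world(c,u,v,z=None):
    K,D,T=c["camera_matrix"],np.array(c["D"]),np.array(c["cam_to_world"])
    x,y=cv2.undistortPoints(np.array([[[u,v]]],float),np.array(K),D)[0,0]
    d=T[:3,:3]@[x,y,1]; o=T[:3,3]
    if z is None:
        r=c["range_z"]; s=r[int(round(v)),int(round(u))]
    else: s=(z-o[2])/d[2]
    return o+s*d
def cloud(c):
    h,w=c["range_z"].shape
    uv=np.stack(np.meshgrid(np.arange(w),np.arange(h)),-1).reshape(-1,1,2).astype(float)
    xy=cv2.undistortPoints(uv,np.array(c["camera_matrix"]),np.array(c["D"]))[:,0]
    r=c["range_z"].reshape(-1,1); T=np.array(c["cam_to_world"])
    return (np.hstack([xy*r,r])@T[:3,:3].T+T[:3,3]).reshape(h,w,3)
E
python3 - <<'E'
from h import *
ims=[]
for n in ["top","side"]:
    c=read_camera(n); ims.append(c["pixels"]); P=cloud(c)
    cv2.imwrite(f"pics/{n}0.png",cv2.resize(c["pixels"],(800,600)))
    print(n,np.array(c["cam_to_world"]).round(3).tolist())
    for l in ["pad","cheeks","turntable","pommel_mid","screwdriver_mid","tin","axis"]:
        try:
            for s in cut_out(n,l)[:3]:
                b=s["box"]; q=P[s["mask"]&(c["range_z"]>0)]
                print(l,round(s["conf"],2),np.round(b,1),"med",np.median(q,0).round(3),"lo",np.percentile(q,3,0).round(3),"hi",np.percentile(q,97,0).round(3))
        except Exception as e: print(l,e)
o=get_obs(); print(o["eef_pos"],o["tool_rot"],o["t"],tcp_to_tips, o["contact_force"])
E
```

```text
top [[0.024, -0.995, 0.098, 0.54], [-1.0, -0.024, 0.007, -0.01], [-0.005, -0.098, -0.995, 1.137], [0.0, 0.0, 0.0, 1.0]]
pad 0.65 [277.5 259.9  11.2  16.1] med [ 0.495 -0.033  0.078] lo [ 0.478 -0.05   0.074] hi [ 0.512 -0.017  0.082]
cheeks 0.66 [299.4 225.3  73.9  97. ] med [ 0.601 -0.074  0.066] lo [ 0.487 -0.165  0.061] hi [ 0.694 -0.011  0.08 ]
turntable 0.88 [301.1 226.2  69.1  98. ] med [ 0.602 -0.074  0.066] lo [ 0.488 -0.165  0.061] hi [ 0.694 -0.011  0.08 ]
turntable 0.44 [278.4 261.1  12.1  17.3] med [ 0.495 -0.033  0.078] lo [ 0.478 -0.05   0.063] hi [ 0.512 -0.016  0.082]
pommel_mid 0.71 [302.1 211.3  12.4  15.8] med [ 0.618 -0.089  0.109] lo [ 0.606 -0.104  0.069] hi [ 0.631 -0.077  0.115]
pommel_mid 0.48 [296.9 139.9  13.   14.6] med [ 0.807 -0.073  0.04 ] lo [ 0.797 -0.088  0.003] hi [ 0.822 -0.061  0.047]
screwdriver_mid 0.83 [137.6 228.6  11.9  77. ] med [0.531 0.331 0.022] lo [0.473 0.317 0.012] hi [0.65  0.344 0.028]
tin 0.81 [407.1 251.2  35.9  43.9] med [ 0.525 -0.368  0.004] lo [ 0.482 -0.404 -0.001] hi [ 0.569 -0.324  0.031]
axis 0.56 [300.8 218.3  98.3 112.6] 
[... 801 characters left out ...]
[275.6 213.4  14.6  20.4] med [ 0.615 -0.1    0.095] lo [ 0.607 -0.108  0.077] hi [ 0.629 -0.083  0.114]
pommel_mid 0.48 [351.5 227.4  11.4  21.1] med [ 0.784 -0.18   0.028] lo [ 0.777 -0.188  0.005] hi [ 0.797 -0.168  0.048]
screwdriver_mid 0.72 [154.  172.4  57.8  33.5] med [0.52  0.321 0.02 ] lo [0.474 0.314 0.007] hi [0.621 0.337 0.028]
tin 0.69 [332.2 337.1  58.6  42.9] med [ 0.529 -0.364  0.01 ] lo [ 0.479 -0.41   0.001] hi [ 0.573 -0.325  0.032]
axis 0.8 [265.6 235.9 123.7  76.5] med [ 0.589 -0.112  0.065] lo [ 0.484 -0.205  0.041] hi [0.727 0.01  0.083]
[0.14783217 0.65863782 0.25033237] [ 0.70279742  0.07794483  0.7028043  -0.07788781] 0.8 0.019 [-0.18594076 -0.26032826  0.71144315]
```

View pics/top0.png

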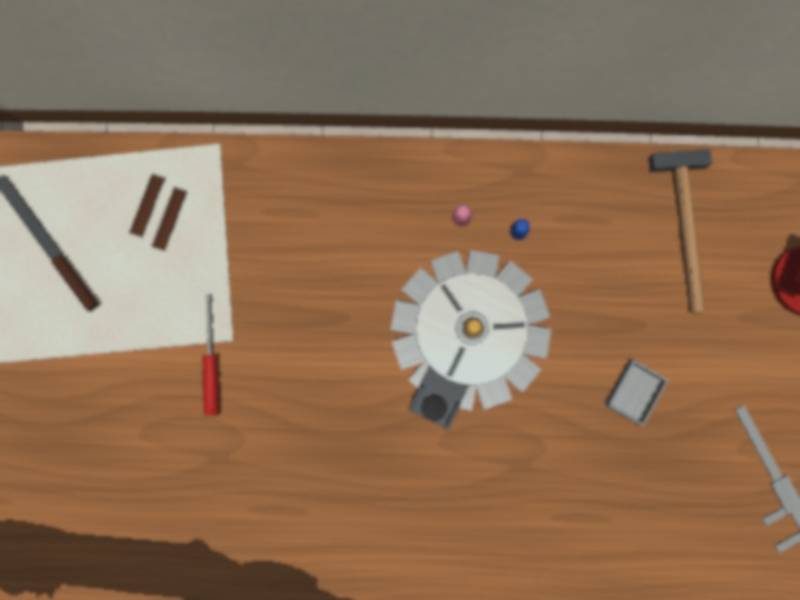

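View pics/side0.png

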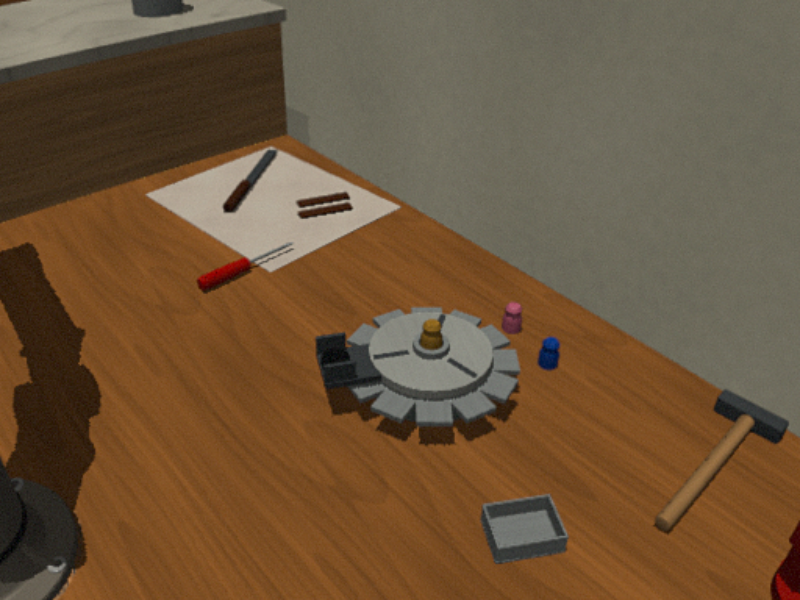

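The top view shows the disc at (473,327) with the brass pommel on it and the pad at (434,407). The side view shows the arm and its cheeks at left, around (340,360). The pink and blue pommels are decoys standing on the bench. The pad is at about (0.495, -0.033) and the axis at about (0.618, -0.090), 136 mm apart as stated. The jaw direction is already close to tangential, so no turn is needed. Next I shut the gripper and approach along a detour.

```bash
python3 -m jog '[{"gripper":1,"dx":0.3,"dy":-0.3},{"gripper":1,"dx":0.3,"dy":-0.3},{"gripper":1,"dx":0.3,"dy":-0.3},{"gripper":1,"dx":0.3,"dy":-0.3},{"gripper":1,"dx":0.3,"dy":-0.3},{"gripper":1,"dx":0.3,"dy":-0.3},{"gripper":1,"dx":0.3,"dy":-0.3},{"gripper":1,"dx":0.3,"dy":-0.3},{"gripper":1,"dx":0.3,"dy":-0.3},{"gripper":1,"dx":0.3,"dy":-0.3}]' 20
python3 -m jog '[{"gripper":1,"dx":0.047,"dy":-0.392,"dz":-0.1},{"gripper":1,"dx":0.047,"dy":-0.392,"dz":-0.1},{"gripper":1,"dx":0.047,"dy":-0.392,"dz":-0.1},{"gripper":1,"dx":0.047,"dy":-0.392,"dz":-0.1},{"gripper":1,"dx":0.047,"dy":-0.392,"dz":-0.1},{"gripper":1,"dx":0.047,"dy":-0.392,"dz":-0.1},{"gripper":1,"dx":0.047,"dy":-0.392,"dz":-0.1},{"gripper":1,"dx":0.047,"dy":-0.392,"dz":-0.1},{"gripper":1,"dx":0.047,"dy":-0.392,"dz":-0.1},{"gripper":1,"dx":0.047,"dy":-0.392,"dz":-0.1}]'
python3 - <<'E'
from h import *
ims=[]
c=read_camera("side"); cv2.imwrite("pics/side1.png",cv2.resize(c["pixels"][150:300,130:330],(800,600),interpolation=cv2.INTER_CUBIC))
P=cloud(c); q=P[(c["range_z"]>0)&(P[...,2]>.115)&(P[...,2]<.16)&(abs(P[...,0]-.495)<.06)&(abs(P[...,1]+.033)<.06)]
print(q[:,2].min(),q.min(0),q.max(0))
c=read_camera("top");P=cloud(c)
m=(P[...,2]>.085)&(P[...,2]<.12)&(np.hypot(P[...,0]-.618,P[...,1]+.09)<.03);print("pommel",np.median(P[m],0))
o=get_obs();print(o)
E
```

```text
$[0]: bad value
$[0]: bad value
Traceback (most recent call last):
ValueError: zero-size array to reduction operation minimum which has no identity
```

View pics/side1.png

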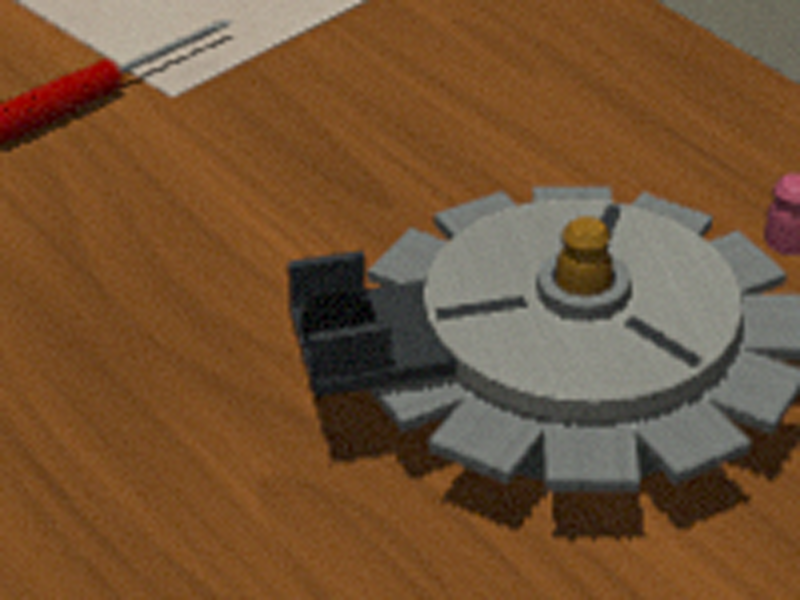

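The call was refused with "bad value", so nothing moved, and the picture shows the pad between its cheeks at (345,310). I'll resend with every key filled in.

```bash
python3 -m jog '[{"gripper":1.0,"dx":0.05,"dy":-0.05,"dz":0.0,"rx":0.0,"ry":0.0,"rz":0.0}]' 20; python3 -m jog --help | head -20
```

```text
t: 0.95
eef_pos: [0.176, 0.6272, 0.2499]
tool_rot: [0.702, 0.075, 0.705, -0.073]
contact_force: [0.2, 0.7, -0.6]
gripper_width: 0.857invalid input: not JSON, or not a number
```

```bash
python3 -m jog '[{"gripper":1.0,"dx":0.265,"dy":-0.264,"dz":0.0,"rx":0.0,"ry":0.0,"rz":0.0},{"gripper":1.0,"dx":0.265,"dy":-0.264,"dz":0.0,"rx":0.0,"ry":0.0,"rz":0.0},{"gripper":1.0,"dx":0.265,"dy":-0.264,"dz":0.0,"rx":0.0,"ry":0.0,"rz":0.0},{"gripper":1.0,"dx":0.265,"dy":-0.264,"dz":0.0,"rx":0.0,"ry":0.0,"rz":0.0},{"gripper":1.0,"dx":0.265,"dy":-0.264,"dz":0.0,"rx":0.0,"ry":0.0,"rz":0.0},{"gripper":1.0,"dx":0.265,"dy":-0.264,"dz":0.0,"rx":0.0,"ry":0.0,"rz":0.0},{"gripper":1.0,"dx":0.265,"dy":-0.264,"dz":0.0,"rx":0.0,"ry":0.0,"rz":0.0},{"gripper":1.0,"dx":0.265,"dy":-0.264,"dz":0.0,"rx":0.0,"ry":0.0,"rz":0.0}]'
python3 -m jog '[{"gripper":1.0,"dx":0.047,"dy":-0.392,"dz":-0.1,"rx":0.0,"ry":0.0,"rz":0.0},{"gripper":1.0,"dx":0.047,"dy":-0.392,"dz":-0.1,"rx":0.0,"ry":0.0,"rz":0.0},{"gripper":1.0,"dx":0.047,"dy":-0.392,"dz":-0.1,"rx":0.0,"ry":0.0,"rz":0.0},{"gripper":1.0,"dx":0.047,"dy":-0.392,"dz":-0.1,"rx":0.0,"ry":0.0,"rz":0.0},{"gripper":1.0,"dx":0.047,"dy":-0.392,"dz":-0.1,"rx":0.0,"ry":0.0,"rz":0.0},{"gripper":1.0,"dx":0.047,"dy":-0.392,"dz":-0.1,"rx":0.0,"ry":0.0,"rz":0.0},{"gripper":1.0,"dx":0.047,"dy":-0.392,"dz":-0.1,"rx":0.0,"ry":0.0,"rz":0.0},{"gripper":1.0,"dx":0.047,"dy":-0.392,"dz":-0.1,"rx":0.0,"ry":0.0,"rz":0.0},{"gripper":1.0,"dx":0.047,"dy":-0.392,"dz":-0.1,"rx":0.0,"ry":0.0,"rz":0.0},{"gripper":1.0,"dx":0.047,"dy":-0.392,"dz":-0.1,"rx":0.0,"ry":0.0,"rz":0.0}]'
python3 - <<'E'
from h import *
c=read_camera("side"); cv2.imwrite("pics/side2.png",cv2.resize(c["pixels"][130:280,130:330],(800,600),interpolation=cv2.INTER_CUBIC))
P=cloud(c); q=P[(c["range_z"]>0)&(P[...,2]>.105)&(P[...,2]<.17)&(abs(P[...,0]-.495)<.06)&(abs(P[...,1]+.033)<.06)]
print(len(q),q.min(0),q.max(0))
o=get_obs();print(o["eef_pos"],o["contact_force"],o["t"])
E
```

```text
t: 1.75
eef_pos: [0.4519, 0.3546, 0.2507]
tool_rot: [0.703, 0.08, 0.702, -0.08]
contact_force: [0.4, -0.1, -1.0]
gripper_width: 0.0
t: 2.75
eef_pos: [0.495, -0.0346, 0.1501]
tool_rot: [0.702, 0.079, 0.703, -0.08]
contact_force: [-0.4, 0.4, 0.8]
gripper_width: -0.003
149 [ 0.48287133 -0.05233573  0.13166974] [ 0.50438883 -0.02668018  0.16982113]
[ 0.4952606  -0.03257655  0.15035564] [-0.85409979  0.40686149 -0.0256142 ] 2.8
```

View pics/side2.png

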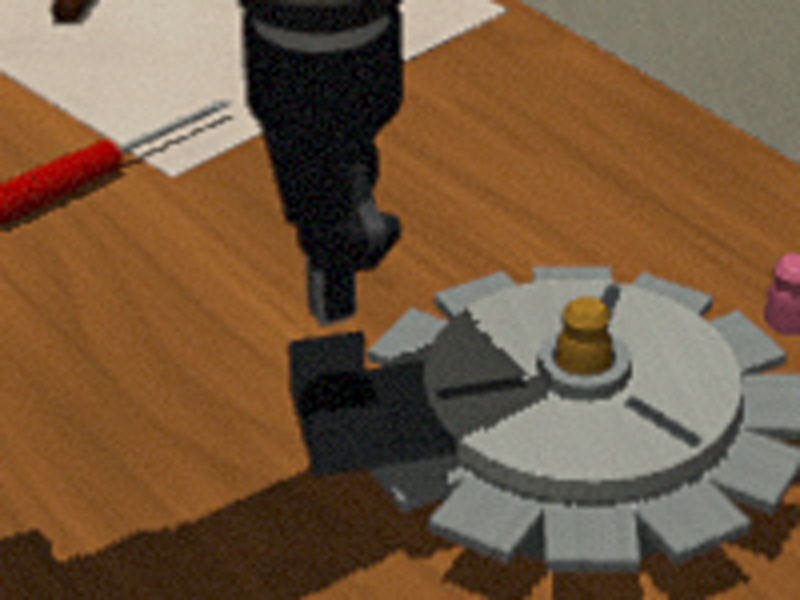

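The side view shows the shut fingertips at about (333,315), right above the pad at (340,390), with the tips measured at z 0.131. Now I press down.

```bash
python3 -m jog '[{"gripper":1.0,"dx":0.0,"dy":0.0,"dz":-0.03,"rx":0.0,"ry":0.0,"rz":0.0},{"gripper":1.0,"dx":0.0,"dy":0.0,"dz":-0.048,"rx":0.0,"ry":0.0,"rz":0.0},{"gripper":1.0,"dx":0.0,"dy":0.0,"dz":-0.053,"rx":0.0,"ry":0.0,"rz":0.0},{"gripper":1.0,"dx":0.0,"dy":0.0,"dz":-0.057,"rx":0.0,"ry":0.0,"rz":0.0},{"gripper":1.0,"dx":0.0,"dy":0.0,"dz":-0.060,"rx":0.0,"ry":0.0,"rz":0.0},{"gripper":1.0,"dx":0.0,"dy":0.0,"dz":-0.060,"rx":0.0,"ry":0.0,"rz":0.0}]'
python3 -m jog '[{"gripper":1.0,"dx":0.0,"dy":0.0,"dz":-0.003,"rx":0.0,"ry":0.0,"rz":0.0},{"gripper":1.0,"dx":0.0,"dy":0.0,"dz":-0.003,"rx":0.0,"ry":0.0,"rz":0.0},{"gripper":1.0,"dx":0.0,"dy":0.0,"dz":-0.003,"rx":0.0,"ry":0.0,"rz":0.0}]'
```

```text
t: 3.4
eef_pos: [0.4954, -0.0313, 0.091]
tool_rot: [0.703, 0.078, 0.703, -0.077]
contact_force: [-2.7, 3.6, 6.7]
gripper_width: 0.002
t: 3.7
eef_pos: [0.4957, -0.0315, 0.0884]
tool_rot: [0.703, 0.078, 0.703, -0.077]
contact_force: [-3.4, 3.4, 6.6]
gripper_width: -0.002
```

```bash
python3 -m jog '[{"gripper":1.0,"dx":0.0,"dy":0.0,"dz":-0.003,"rx":0.0,"ry":0.0,"rz":0.0},{"gripper":1.0,"dx":0.0,"dy":0.0,"dz":-0.003,"rx":0.0,"ry":0.0,"rz":0.0},{"gripper":1.0,"dx":0.0,"dy":0.0,"dz":-0.003,"rx":0.0,"ry":0.0,"rz":0.0}]'
```

```text
t: 4.0
eef_pos: [0.4958, -0.0316, 0.086]
tool_rot: [0.703, 0.078, 0.702, -0.077]
contact_force: [-4.9, 3.5, 13.7]
gripper_width: -0.001
```

The plunger is at its stop, at 13.7 N. Now I sweep counter-clockwise along the arc to about 20° and check there.

```bash
python3 -m jog '[{"gripper":1.0,"dx":-0.0024,"dy":-0.0054,"dz":0.0,"rx":0.0,"ry":0.0,"rz":2.5},{"gripper":1.0,"dx":-0.0046,"dy":-0.011,"dz":0.0,"rx":0.0,"ry":0.0,"rz":5.0},{"gripper":1.0,"dx":-0.0064,"dy":-0.0167,"dz":0.0,"rx":0.0,"ry":0.0,"rz":7.5},{"gripper":1.0,"dx":-0.0081,"dy":-0.0224,"dz":0.0,"rx":0.0,"ry":0.0,"rz":10.0},{"gripper":1.0,"dx":-0.0095,"dy":-0.0282,"dz":0.0,"rx":0.0,"ry":0.0,"rz":12.5},{"gripper":1.0,"dx":-0.0107,"dy":-0.034,"dz":0.0,"rx":0.0,"ry":0.0,"rz":15.0},{"gripper":1.0,"dx":-0.0115,"dy":-0.04,"dz":0.0,"rx":0.0,"ry":0.0,"rz":17.5},{"gripper":1.0,"dx":-0.0122,"dy":-0.0458,"dz":0.0,"rx":0.0,"ry":0.0,"rz":20.0},{"gripper":1.0,"dx":-0.0122,"dy":-0.0458,"dz":0.0,"rx":0.0,"ry":0.0,"rz":20.0}]'
python3 - <<'E'
from h import *
c=read_camera("side"); cv2.imwrite("pics/side3.png",cv2.resize(c["pixels"][130:280,130:330],(800,600),interpolation=cv2.INTER_CUBIC))
for n in ["side","top"]:
    if n=="top": c=read_camera(n)
    P=cloud(c)
    for l in ["pad","turntable"]:
        for s in cut_out(n,l)[:2]:
            q=P[s["mask"]&(c["range_z"]>0)]; print(n,l,round(s["conf"],2),s["box"],np.median(q,0).round(3),np.percentile(q,3,0).round(3),np.percentile(q,97,0).round(3))
o=get_obs();print(o["eef_pos"],o["contact_force"],o["t"])
E
```

```text
t: 4.9
eef_pos: [0.4828, -0.0792, 0.086]
tool_rot: [0.706, -0.045, 0.705, 0.046]
contact_force: [-7.0, -0.3, 15.4]
gripper_width: 0.001
side pad 0.16 [276.1, 213.1, 14.4, 21.1] [ 0.615 -0.1    0.095] [ 0.607 -0.108  0.076] [ 0.632 -0.082  0.114]
side turntable 0.85 [259.4, 234.7, 108.0, 62.2] [ 0.594 -0.112  0.067] [ 0.466 -0.176  0.054] [ 0.694 -0.02   0.086]
top turntable 0.74 [301.2, 213.4, 67.5, 75.1] [ 0.615 -0.09   0.066] [ 0.532 -0.166  0.062] [ 0.695 -0.014  0.077]
[ 0.48285567 -0.07913437  0.08597938] [-7.13185806 -0.47851982 15.84390919] 5.2
```

View pics/side3.png

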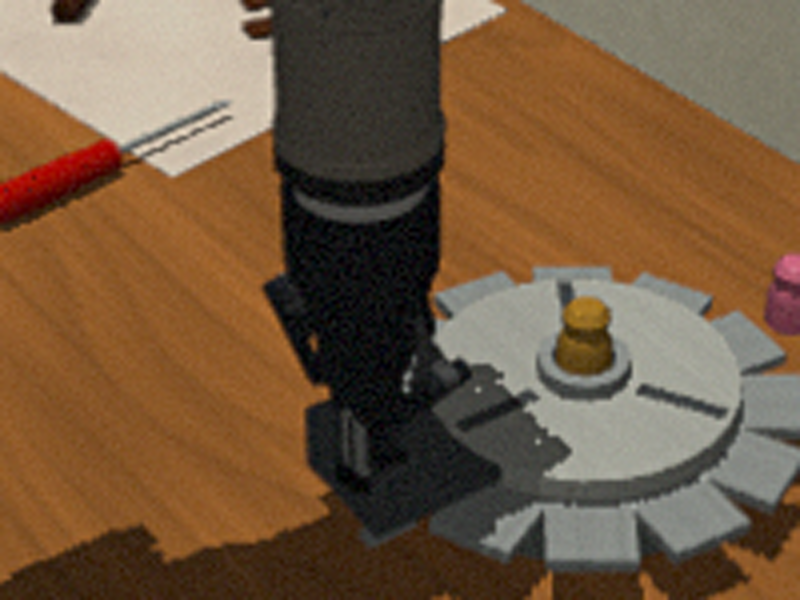

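The table has turned: the slots have moved, and the arm is now at (400,480). I'll measure the angle from the disc's slots.

```bash
cat >> h.py <<'E'
def prof(c,img):
    K,D,T=np.array(c["camera_matrix"]),np.array(c["D"]),np.linalg.inv(np.array(c["cam_to_world"]))
    a=np.deg2rad(np.arange(-150,150,.25)); r=np.linspace(.042,.072,16)
    A,R=np.meshgrid(a,r); X=np.stack([.618+R*np.cos(A),-.0905+R*np.sin(A),0*A+.066],-1).reshape(-1,3)
    uv,_=cv2.projectPoints(X,cv2.Rodrigues(T[:3,:3])[0],T[:3,3],K,D)
    g=cv2.cvtColor(img,cv2.COLOR_BGR2GRAY).astype(np.float32); uv=uv.reshape(*A.shape,2).astype(np.float32)
    return np.rad2deg(a),cv2.remap(g,uv[...,0],uv[...,1],cv2.INTER_LINEAR).mean(0)
def slots(c,img):
    a,p=prof(c,img); w=p.copy(); out=[]
    for _ in range(3):
        i=w.argmin(); m=abs(a-a[i])<8; k=np.clip(np.percentile(p[m],80)-p[m],0,None)
        out.append((round(float((a[m]*k).sum()/k.sum()),1),round(float(p[i])))); w[abs(a-a[i])<20]=255
    return sorted(out)
E
python3 - <<'E'
from h import *
for n in ["top","side"]:
    c=read_camera(n)
    print(n,slots(c,cv2.resize(cv2.imread(f"pics/{n}0.png"),(512,384),interpolation=cv2.INTER_AREA)),slots(c,c["pixels"]))
E
```

```text
top [(-82.3, 108), (33.4, 109), (148.2, 170)] [(-62.2, 103), (53.6, 107), (145.1, 105)]
side [(-79.3, 59), (31.4, 69), (148.2, 89)] [(-59.6, 65), (51.6, 84), (142.4, 54)]
```

Both cameras give 20 degrees, so the finger isn't slipping. I turn the last 10°, then check again.

```bash
python3 -m jog '[{"gripper":1.0,"dx":-0.0004,"dy":-0.006,"dz":0.0,"rx":0.0,"ry":0.0,"rz":2.5},{"gripper":1.0,"dx":-0.0005,"dy":-0.0119,"dz":0.0,"rx":0.0,"ry":0.0,"rz":5.0},{"gripper":1.0,"dx":-0.0004,"dy":-0.0179,"dz":0.0,"rx":0.0,"ry":0.0,"rz":7.5},{"gripper":1.0,"dx":0.0,"dy":-0.0237,"dz":0.0,"rx":0.0,"ry":0.0,"rz":10.0},{"gripper":1.0,"dx":0.0,"dy":-0.0237,"dz":0.0,"rx":0.0,"ry":0.0,"rz":10.0}]'
python3 - <<'E'
from h import *
for n in ["top","side"]:
    c=read_camera(n); print(n,slots(c,c["pixels"]))
E
```

```text
t: 5.8
eef_pos: [0.4828, -0.1035, 0.086]
tool_rot: [0.699, -0.107, 0.699, 0.106]
contact_force: [-6.8, -1.5, 15.4]
gripper_width: -0.002
top [(-148.0, 122), (-52.6, 105), (63.5, 108)]
side [(-50.3, 65), (60.0, 64), (140.5, 46)]
```

The top camera gives 29.9° and the side 28.8°, close enough to the ±1.4° play. I lift straight up and check whether the pin sprang in.

```bash
python3 -m jog '[{"gripper":1.0,"dx":0.0,"dy":0.0,"dz":0.004,"rx":0.0,"ry":0.0,"rz":0.0},{"gripper":1.0,"dx":0.0,"dy":0.0,"dz":0.008,"rx":0.0,"ry":0.0,"rz":0.0},{"gripper":1.0,"dx":0.0,"dy":0.0,"dz":0.014,"rx":0.0,"ry":0.0,"rz":0.0},{"gripper":1.0,"dx":0.0,"dy":0.0,"dz":0.03,"rx":0.0,"ry":0.0,"rz":0.0},{"gripper":1.0,"dx":0.0,"dy":0.0,"dz":0.065,"rx":0.0,"ry":0.0,"rz":0.0},{"gripper":1.0,"dx":0.0,"dy":0.0,"dz":0.065,"rx":0.0,"ry":0.0,"rz":0.0}]'
python3 - <<'E'
from h import *
c=read_camera("side"); cv2.imwrite("pics/side4.png",cv2.resize(c["pixels"][130:280,130:330],(800,600),interpolation=cv2.INTER_CUBIC))
P=cloud(c); print(slots(c,c["pixels"]))
m=(np.hypot(P[...,0]-.482,P[...,1]+.1025)<.015)&(P[...,2]<.1)&(c["range_z"]>0)
print("pad z",m.sum(),np.median(P[m],0),np.percentile(P[m][:,2],[10,90]))
for s in cut_out("side","pad")[:2]: q=P[s["mask"]]; print(s["conf"],np.median(q,0))
c=read_camera("top"); print(slots(c,c["pixels"]))
E
```

```text
t: 6.5
eef_pos: [0.4864, -0.1025, 0.1536]
tool_rot: [0.702, -0.107, 0.696, 0.106]
contact_force: [1.1, -0.8, -0.2]
gripper_width: 0.001
[(-142.1, 68), (-50.4, 65), (60.1, 64)]
pad z 238 [ 0.48154955 -0.10333325  0.03137256] [-0.00100039  0.07921285]
0.66 [ 0.48151494 -0.10852098  0.07819586]
[(-147.1, 95), (-52.6, 105), (63.4, 107)]
```

View pics/side4.png

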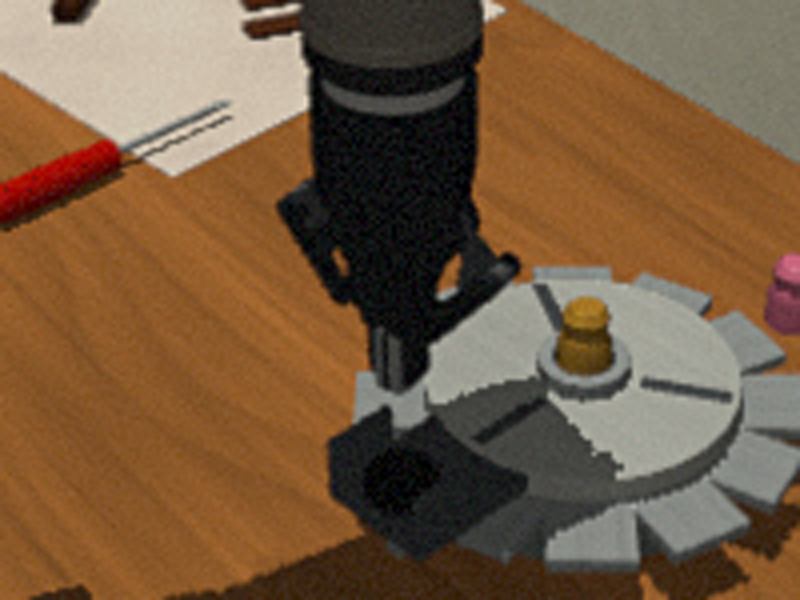

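The hand is clear of the pad. The pad at (400,475) is back up at z 0.078, and the slots show the table at 30°. I raise the hand and run a final check.

```bash
python3 -m jog '[{"gripper":1.0,"dx":0.0,"dy":0.0,"dz":0.1,"rx":0.0,"ry":0.0,"rz":0.0},{"gripper":1.0,"dx":0.0,"dy":0.0,"dz":0.1,"rx":0.0,"ry":0.0,"rz":0.0},{"gripper":1.0,"dx":0.0,"dy":0.14,"dz":0.1,"rx":0.0,"ry":0.0,"rz":0.0},{"gripper":1.0,"dx":0.0,"dy":0.14,"dz":0.1,"rx":0.0,"ry":0.0,"rz":0.0},{"gripper":1.0,"dx":0.0,"dy":0.14,"dz":0.1,"rx":0.0,"ry":0.0,"rz":0.0},{"gripper":1.0,"dx":0.0,"dy":0.14,"dz":0.1,"rx":0.0,"ry":0.0,"rz":0.0},{"gripper":1.0,"dx":0.0,"dy":0.14,"dz":0.1,"rx":0.0,"ry":0.0,"rz":0.0}]'
python3 - <<'E'
from h import *
for n in ["side","top"]:
    c=read_camera(n); P=cloud(c); print(n,slots(c,c["pixels"]))
    for l in ["pad","pommel_mid","tin","screwdriver_mid"]:
        for s in cut_out(n,l)[:3]: q=P[s["mask"]&(c["range_z"]>0)]; print(l,round(s["conf"],2),np.median(q,0).round(4),np.percentile(q,97,0).round(3))
E
```

```text
t: 7.35
eef_pos: [0.4825, 0.0385, 0.2484]
tool_rot: [0.698, -0.108, 0.699, 0.107]
contact_force: [0.7, -0.2, -0.6]
gripper_width: -0.003
side [(-50.4, 62), (32.5, 101), (60.0, 61)]
pad 0.64 [ 0.4813 -0.1092  0.0781] [ 0.5   -0.09   0.081]
pommel_mid 0.78 [ 0.6153 -0.0999  0.0954] [ 0.631 -0.084  0.113]
pommel_mid 0.77 [ 0.784  -0.1798  0.0264] [ 0.798 -0.165  0.047]
pommel_mid 0.51 [ 0.8066 -0.0852  0.027 ] [ 0.821 -0.071  0.048]
tin 0.66 [ 0.529  -0.3632  0.0099] [ 0.573 -0.325  0.032]
screwdriver_mid 0.86 [0.5248 0.3226 0.0195] [0.63  0.34  0.028]
top [(-72.5, 208), (-52.5, 105), (63.4, 107)]
pommel_mid 0.72 [ 0.6185 -0.0883  0.1064] [ 0.634 -0.075  0.114]
pommel_mid 0.47 [ 0.8067 -0.0732  0.0423] [ 0.82  -0.061  0.048]
tin 0.85 [ 0.5243 -0.3678  0.0037] [ 0.566 -0.323  0.031]
screwdriver_mid 0.72 [0.526  0.3295 0.0227] [0.647 0.343 0.028]
```

The side pad position works out to about 32.5°, against 29–30° from the slots. I'll check this once directly before handing in.

```bash
python3 - <<'E'
from h import *
c=read_camera("top"); P=cloud(c); cv2.imwrite("pics/top5.png",cv2.resize(c["pixels"][170:290,240:400],(800,600),interpolation=cv2.INTER_CUBIC))
C=np.array([.618,-.0905])
for n in ["top","side"]:
    if n=="side": c=read_camera(n); P=cloud(c)
    d=P[...,:2]-C; r=np.hypot(*np.moveaxis(d,-1,0)); z=P[...,2]; g=c["pixels"].max(2)
    for nm,m in [("arm",(r>.095)&(r<.165)&(z>.058)&(z<.1)),("cheek",(r>.11)&(r<.165)&(z>.086)&(z<.1)),("padtop",(r>.118)&(r<.156)&(z>.074)&(z<.083))]:
        a=np.rad2deg(np.arctan2(d[m][:,1],d[m][:,0]))%360; k=abs(a-180)<45; a=a[k]
        print(n,nm,len(a),np.percentile(a,[2,50,98]).round(1),np.median(z[m][k]).round(4))
E
```

```text
top arm 776 [168.7 185.7 202.8] 0.0659
top cheek 93 [170.5 196.7 201. ] 0.0916
top padtop 210 [178.  185.9 197.7] 0.0776
side arm 949 [171.6 188.6 205.7] 0.0758
side cheek 152 [171.9 198.  203.3] 0.0914
side padtop 290 [173.8 187.2 202.7] 0.0786
```

View pics/top5.png

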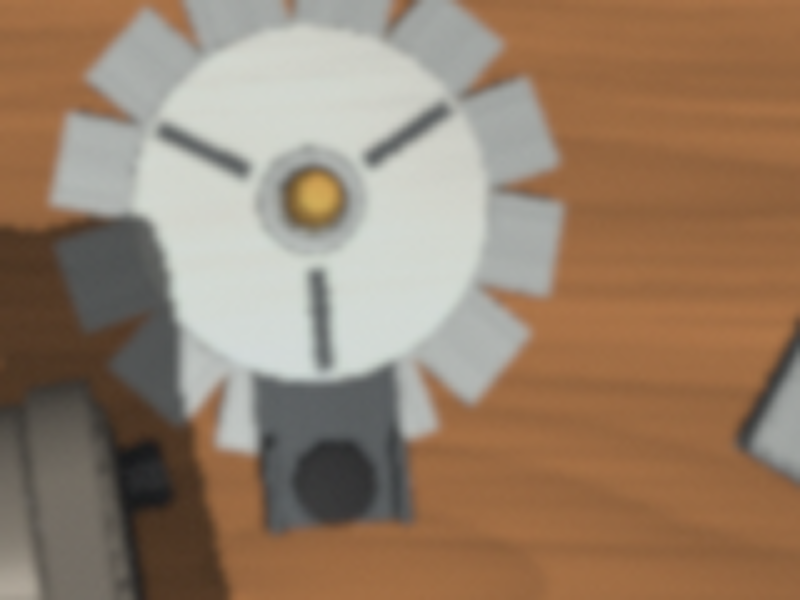

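The top view shows the arm at (335,450), covering a notch symmetrically, with the pommel in its nest at (315,193). The arm is centred at 185.7°, which is 30° on from the start, so I hand in.

```bash
python3 -c "from station import hand_in; print(hand_in())"
```

```text
the job is handed in; nothing more can be done
None
```

I pressed the plunger to its stop with the shut fingertips (about 14 N), turned the table 30° counter-clockwise on the pad, and lifted straight off. I then drew the hand clear and handed the job in at about 7.5 s; no verdict was reported.

**Last checks**
- **Table:** the disc's slots had turned 29.9° in the top camera and 28.8° in the side camera. In the top view the arm sits over the notch, centred about 30° on from the start.
- **Plunger:** the pad top was back at 78 mm in both views, so the pin is up in the notch.
- **Pommel, screwdriver and tin:** the pommel is still in its nest. The tin measured within about 1 mm of its first reading and the screwdriver within about 5 mm, which is detection noise.
- **Force:** it read about zero with the hand clear.

**One disagreement:** the pad position seen from the side camera suggested about 32.5°. I trusted the top view, the slots and the raised pad over it, because the pad could not have come fully up away from a notch.

The first two move calls were refused because the rows did not have every key filled in; nothing moved.

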